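# Stack component cases on the sloping bench rack

### The arm

A 7-joint arm with a two-finger parallel gripper is mounted at the origin on the work surface. World frame = base frame: x ahead of the robot, y to its left, z up, the work surface at z = 0. Lengths are in m, angles in rad, forces in N, time in s.
With the tool pointing down it reaches from about 0.375 to 0.925 m from the base axis. Payload 3.1 kg.
Tool frame: the origin (TCP) lies at the very end of the fingers, on their centre line; the grasp point (between the pads) lies 19 mm behind it; z points along the fingers, y is the line along which they close (so a half turn about z gives the same grasp; the last joint's range is limited). The gripper opens to 85 mm and grips with 20 to 120 N. Pads are 22 mm wide; open, the fingers measure 114 mm over their backs; the gripper's body (76 mm by 85 mm) begins 54 mm behind the grasp point. The pads swing forward as they close: fully open they stand 13 mm farther back than shut.
Start: joints at [-1.36, 0.383, 0.044, 1.598, -0.018, 1.161, -0.05], TCP at [0.198, 0.619, 0.231] pointing down, gripper open.
Joint ranges: [-2.61, 2.61], [-0.41, 2.15], [-1.48, 1.57], [0, 2.5], [-1.57, 4.71], [0.05, 1.97], [-2.85, 2.85]. Speed limits (rad/s): [2.79, 2.79, 3.14, 3.14, 3.14, 3.14, 3.14].

### API

Orientations are given as a rotation vector (axis times angle).
In Python, from cell import goto, move_l, move_joints, release, clamp, wait, solve_ik, get_obs, snapshot, camera_model, PlanningError, close_job, recognise gives the robot as it stands. Calls block until the motion is done:
- goto(position, orientation): joint-space move of the TCP to a pose.
- move_l(position, v=0.15, orientation=None, f_stop=None): straight line of the TCP; orientation=None keeps the orientation; v is the mean speed in m/s. With f_stop (N) it stops when the force on the tool has changed by that much, and returns True; else False.
- move_joints(angles): joint-space move.
- release() and clamp(): open the fingers fully, or close them until they stop; the grip force is fixed at half the most.
- wait(seconds).
- solve_ik(position, orientation): joint angles nearest the present ones, or None.
- get_obs(): the state.
- snapshot(name): name is "scene" or "top"; returns the picture (384x512x3 uint8, red, green, blue); there is no depth.
- camera_model(name): a dict with "fx", "fy", "cx", "cy" (pixels), "dist_coeffs" ([k1, k2, p1, p2, k3] as OpenCV has them; the pictures are not rectified), "position" and "rotation" of the camera in the world. Camera axes: x right, y down, z forward; pixel columns grow to the right and rows downward; lengths in m; the calibration is good to about 2 mm. A picture is of the moment at which its call begins. camera_model takes no time and is no camera call.
A pose or a line that the arm cannot do raises PlanningError and nothing moves.
- close_job(): hands the job in; it is judged then, once.
Trained networks look in the newest picture that a camera, given by its name, has taken for a name from the list of things; names that differ only in an ending like _2 or _b are one class to them, and where a whole thing is asked for, a point or a joint stands for the part that bears it (a point fixed in the world has none). Each returns a list of dicts, best first, with "conf" (0 to 1); they miss things now and then, are a little off and sometimes report something else, mostly with a low value. They report only what shows in the picture. A call takes as long as a camera call. They do not tell look-alikes from the thing itself.
- recognise(camera, name): "bbox" ([left, top, right, bottom] in pixels, round what is visible of it).
The state is a dict: "clock": time; "joint_positions": joint angles; "joint_vel": joint speeds; "joint_efforts": joint torques, N m; "position": TCP position; "ee_rot": TCP orientation; "force": force on the tool from outside, world axes, zero at the start; "moment": the same for the moment, N m; "width": finger opening in m; "grasp_force": force on a finger pad.
Only numpy, scipy, OpenCV 4.12 (cv2) and the standard library are available. Lean on these libraries where they do the work, as an engineer would, in place of code of your own. Each camera call takes 0.05 s, during which the arm holds its last target. There are 200 camera calls.

### The job

Stack the two blue component cases on the sloping yellow rack: the large dark blue one flat on the deck, then the small light blue one flat on top of it. Each lies lengthways down the slope, in the middle of the rack's width, with one short end leaning back against the orange backstop. Leave the grey case where it is.

Things in the scene. Friction and masses are not known exactly. Their poses are not given: they have to be found in the camera images.
- seat (a point): Fixed sloping rack: yellow deck, 166 x 150 mm, no sides, rising 20 degrees; at its low end an orange backstop plate, square to the deck, 70 mm high. Point: on the deck's surface, mid width, in the corner with the backstop, 22 mm above the bench. x: up the slope along the deck (backstop face at x = 0); y: across; z: square off the deck, leaning over the backstop. Cases do not slide by themselves.
- case_big: Large dark blue closed case, white label on its lid: rigid box 120 mm long (x), 62 wide (y), 48 high (z), about 0.3 kg. Origin: centre of its underside. Starts flat on the bench, right of the rack, at any of three places shared by the cases.
- case_small: The small light blue closed case with a yellow label on its lid, a rigid box 100 mm long (x), 54 mm wide (y) and 40 mm high (z), about 0.2 kg. Origin at the centre of its underside. Starts standing flat on the bench at another of the three places.
- case_grey: A grey closed case with a white label on its lid, same size as the small blue one (100 x 54 x 40 mm). Not wanted: it stays where it stands on the bench, at the last of the three places. Origin at the centre of its underside.
Mind the look-alikes: they are no part of the job. Of the things like the part that bears seat, leave any that is green or purple; of the rest the larger one is meant.

How it is judged:
By the outcome, as a careful person would: the job done as asked, in the order asked, and still so for the second after the job is handed in, with the robot touching nothing.
It also fails if it takes over 59 s, if anything falls off the work surface, if the arm or the gripper's body presses on something with over 40 N, if the wrist force passes 120 N, or if a joint passes its speed limit or range.

## Working session

There is one attempt and no reset: what is moved stays moved. The work goes in short steps, each a Python script; the robot and the scene stay as the last script left them, time stands still between calls to the robot, and variables do not carry over. Pictures are saved under pics/ and viewed, at most 10 in all, crops included, and the job is handed in when it is done.

```bash
mkdir -p pics; ls
python3 - <<'E'
from cell import *
import cv2,numpy as np
for n in("scene","top"):
    im=snapshot(n); cv2.imwrite(f"pics/{n}0.png",im[:,:,::-1])
    c=camera_model(n); print(n,{k:np.round(v,4).tolist() for k,v in c.items()})
    for t in("seat","case_big","case_small","case_grey"):
        try: print(t,[(np.round(r["bbox"]).tolist(),round(r["conf"],2)) for r in recognise(n,t)])
        except Exception as e: print(t,e)
a=[cv2.imread(f"pics/{n}0.png") for n in("scene","top")]
o=get_obs();print(o["clock"],o["position"],o["ee_rot"],o["width"])
E
```

```text
pics
scene {'fx': 361.5857, 'fy': 361.5857, 'cx': 256.6347, 'cy': 200.3065, 'dist_coeffs': [0.0178, 0.0, 0.0, 0.0, 0.0], 'position': [0.8339, 0.5727, 0.9844], 'rotation': [-0.7965, -2.7184, 0.8475]}
seat [([356.0, 251.0, 424.0, 308.0], 0.86), ([251.0, 289.0, 304.0, 342.0], 0.79), ([293.0, 185.0, 363.0, 244.0], 0.57), ([217.0, 169.0, 250.0, 189.0], 0.46)]
case_big [([191.0, 130.0, 226.0, 155.0], 0.76)]
case_small [([163.0, 169.0, 200.0, 195.0], 0.71)]
case_grey [([215.0, 166.0, 252.0, 190.0], 0.94)]
top {'fx': 459.8575, 'fy': 459.8575, 'cx': 248.2764, 'cy': 190.7661, 'dist_coeffs': [-0.0612, 0.0, 0.0, 0.0, 0.0], 'position': [0.2346, 0.0305, 1.4486], 'rotation': [-2.1681, 2.1129, -0.1615]}
seat [([164.0, 198.0, 231.0, 274.0], 0.94), ([181.0, 116.0, 242.0, 188.0], 0.93), ([126.0, 113.0, 173.0, 164.0], 0.87), ([87.0, 211.0, 141.0, 270.0], 0.86)]
case_big [([337.0, 172.0, 367.0, 214.0], 0.91)]
case_small [([309.0, 122.0, 329.0, 156.0], 0.78)]
case_grey [([283.0, 169.0, 308.0, 205.0], 0.74)]
0.5 [0.1975336  0.61923465 0.231225  ] [-4.83094970e-01 -3.10419668e+00  1.23702674e-04] 0.08540042190202274
```

View pics/scene0.png

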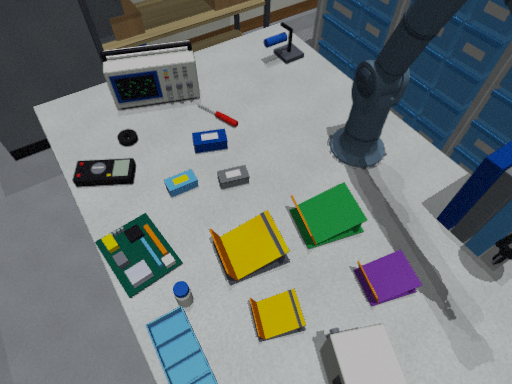

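View pics/top0.png

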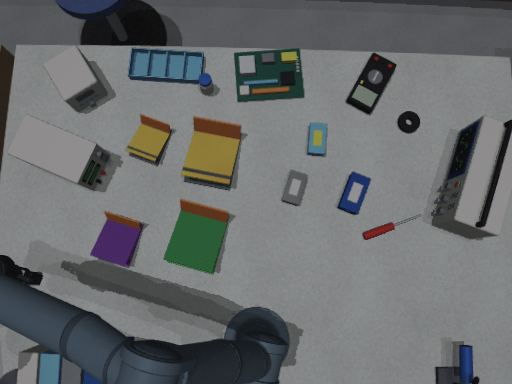

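Look-alikes for the rack in the top picture are large yellow (212,152), small yellow (148,140), green (197,237) and purple (117,239). I choose the large yellow one. The cases are big dark blue (354,193), small light blue (317,139) and grey (295,187), which stays put. Next I fit poses by silhouette.

```bash
cat > h.py <<'E'
from cell import *
import cv2,numpy as np
from scipy.optimize import minimize
from scipy.spatial.transform import Rotation as R
def proj(c,P):
    Rw=R.from_rotvec(c["rotation"]).as_matrix(); t=-Rw.T@np.array(c["position"])
    K=np.array([[c["fx"],0,c["cx"]],[0,c["fy"],c["cy"]],[0,0,1.]])
    return cv2.projectPoints(np.asarray(P,float),cv2.Rodrigues(Rw.T)[0],t,K,np.array(c["dist_coeffs"],float))[0][:,0]
def box(x0,x1,w,h0,h1): return np.array([[x,y,z] for x in(x0,x1) for y in(-w/2,w/2) for z in(h0,h1)])
def caseM(p,z=0): return R.from_euler("z",p[2]).as_matrix(),np.array([p[0],p[1],z])
def rackM(p):  # x axis up slope
    return (R.from_euler("z",p[2])*R.from_euler("y",-np.radians(20))).as_matrix(),np.array([p[0],p[1],.022])
RACK=np.vstack([box(0,.166,.150,0,0)[::2],box(-.005,0,.150,0,.070)])
CASE={"case_big":box(-.06,.06,.062,0,.048),"case_small":box(-.05,.05,.054,0,.040),"case_grey":box(-.05,.05,.054,0,.040)}
def mask(im,name,bb):
    h=cv2.cvtColor(im,cv2.COLOR_RGB2HSV); H,S,V=cv2.split(h)
    m={"seat":(H>5)&(H<35)&(S>120)&(V>50),"case_big":(H>100)&(H<130)&(S>130),"case_small":(H>85)&(H<110)&(S>90)}[name]
    k=np.zeros(m.shape,bool); l,t,r,b=[int(v) for v in bb]; k[t-5:b+6,l-5:r+6]=1
    n,lab,st,_=cv2.connectedComponentsWithStats((m&k).astype(np.uint8))
    keep=np.isin(lab,[i for i in range(1,n) if st[i,4]>15])
    ys,xs=np.nonzero(keep); return cv2.convexHull(np.c_[xs,ys].astype(np.float32))
def cost(p,views,pts,M):
    A,t=M(p); s=0
    for c,hull in views:
        q=cv2.convexHull(proj(c,pts@A.T+t).astype(np.float32))
        # masks' hulls pass through pixel centres: about half a pixel small
        i=cv2.intersectConvexConvex(q,hull)[0]; s+=1-i/(cv2.contourArea(q)+cv2.contourArea(hull)-i)
    return s
def fit(views,pts,M,p0s):
    best=None
    for p0 in p0s:
        r=minimize(cost,p0,args=(views,pts,M),method="Nelder-Mead",options=dict(initial_simplex=np.array(p0)+np.array([[0,0,0],[.02,0,0],[0,.02,0],[0,0,.2]]),xatol=1e-4,fatol=1e-5))
        if best is None or r.fun<best.fun: best=r
    return best
def drawp(im,c,pts,A,t,l,tp,s):
    q=cv2.convexHull(proj(c,pts@A.T+t).astype(np.float32))[:,0]
    cv2.polylines(im,[np.int32((q-[l,tp]+.5)*s)],True,(255,0,255),1)
E
cat > m.py <<'E'
from h import *
B={"seat":([251-40,205,290,285],[181,116,242,188]),"case_big":([191,130,226,155],[337,172,367,214]),"case_small":([163,169,200,195],[309,122,329,156])}
# x,y start values by image scale
S={"seat":[.66,.12],"case_big":[.47,-.28],"case_small":[.63,-.18]}
cs=[camera_model(n) for n in("scene","top")]; ims=[cv2.imread(f"pics/{n}0.png")[:,:,::-1].copy() for n in("scene","top")]
out=[cv2.resize(ims[0][110:290,150:310],None,fx=4,fy=4)[:,:,::-1].copy()[:600],cv2.resize(ims[1][100:230,170:380],None,fx=3.5,fy=3.5)[:,:,::-1].copy()]
for n in B:
    pts=RACK if n=="seat" else CASE[n]; M=rackM if n=="seat" else caseM
    hs=[mask(im,n,b) for im,b in zip(ims,B[n])]
    p0=[S[n]+[a] for a in ([2.8,3.1,3.4] if n=="seat" else [-.6,0,.6])]
    for v in([0,1],[0],[1]):
        r=fit([(cs[i],hs[i]) for i in v],pts,M,p0); print(n,v,r.x.round(4),round(r.fun,3))
        if len(v)==2: A,t=M(r.x); drawp(out[0],cs[0],pts,A,t,150,110,4); drawp(out[1],cs[1],pts,A,t,170,100,3.5)
cv2.imwrite("pics/f1.png",out[1]); cv2.imwrite("pics/f0.png",out[0])
E
python3 m.py
```

```text
seat [0, 1] [0.6341 0.1445 2.9821] 0.09
seat [0] [0.6365 0.1447 2.9722] 0.011
seat [1] [0.6315 0.1423 2.9732] 0.026
case_big [0, 1] [ 0.457  -0.2951 -0.4466] 0.266
case_big [0] [ 0.4544 -0.3003 -0.3666] 0.123
case_big [1] [ 0.4563 -0.2948 -0.4476] 0.136
case_small [0, 1] [ 0.63   -0.1777 -0.1322] 0.298
case_small [0] [ 0.6302 -0.1798 -0.1791] 0.132
case_small [1] [ 0.6304 -0.1776 -0.1283] 0.159
```

View pics/f1.png

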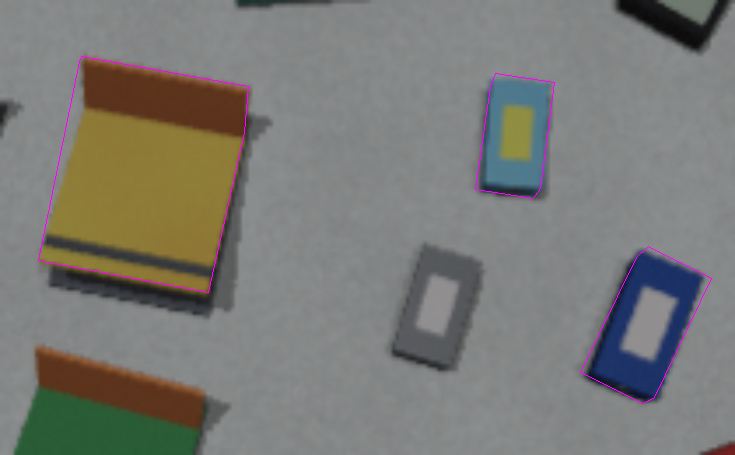

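View pics/f0.png

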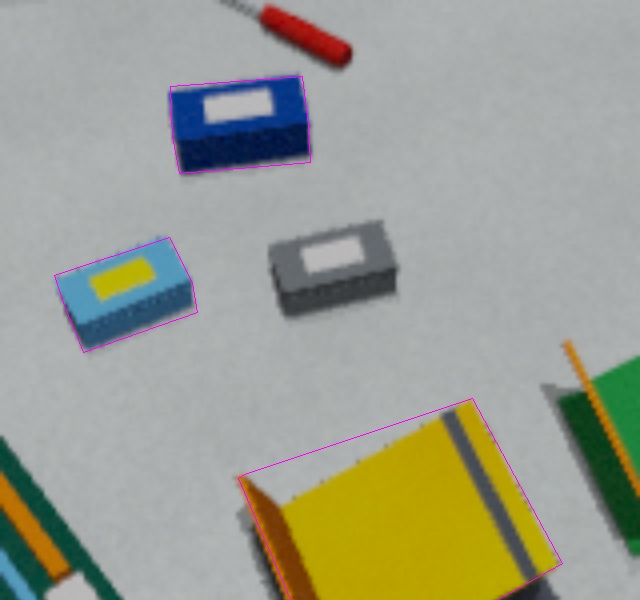

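The fits agree to a few mm, and the crops confirm the large yellow rack and both blue cases. Next I check IK, then pick up the big case.

```bash
cat >> h.py <<'E'
RP=[.634,.1435,2.975]; RA,RT=rackM(RP)
def tool(F,s): return R.from_matrix(np.c_[s*F[:,0],-s*F[:,1],-F[:,2]]).as_rotvec()
def rk(x,z): return RT+RA@np.array([x,0,z])
def st(m=""):
    o=get_obs(); q=RA.T@(o["position"]-RT); print(m,"t",round(o["clock"],2),"tcp",o["position"].round(4),"rack",q.round(4),"w",round(o["width"],4),"gf",round(o["grasp_force"],1),"F",np.round(RA.T@o["force"],1)); return o
E
python3 - <<'E'
from h import *
F,_=caseM([0,0,-.435])
for s in(1,-1):
  for n,p,o in(("pickhi",[.456,-.296,.16],tool(F,s)),("pick",[.456,-.296,.010],tool(F,s)),("small",[.63,-.178,.010],tool(caseM([0,0,-.14])[0],s)),("placehi",rk(.075,.14),tool(RA,s)),("place",rk(.06,.01),tool(RA,s)),("sm",rk(.05,.15),tool(RA,s))):
    q=solve_ik(p,o); print(s,n,None if q is None else np.round(q,2))
E
```

```text
1 pickhi [-0.43  0.5   1.16  1.96 -0.53  1.04 -1.03]
1 pick [-0.38  0.9   1.14  2.03 -1.04  0.97 -0.67]
1 small [-0.41  0.85  0.86  1.74 -0.79  0.93 -0.92]
1 placehi [-0.52  0.63  0.42  1.45 -0.34  1.46  1.37]
1 place [-0.5   0.72  0.35  1.59 -0.37  1.23  1.4 ]
1 sm [-0.49  0.68  0.42  1.37 -0.35  1.5   1.38]
-1 pickhi [ 0.27  0.26  0.26  1.93 -0.08  0.96  1.71]
-1 pick [ 0.09  0.54  0.49  2.01 -0.39  0.68  1.96]
-1 small [-0.23  0.73  0.59  1.74 -0.53  0.84  2.04]
-1 placehi [-0.72  0.71  0.74  1.46 -0.52  1.52 -1.63]
-1 place [-0.71  0.8   0.67  1.6  -0.58  1.3  -1.58]
-1 sm [-0.68  0.76  0.75  1.38 -0.54  1.55 -1.62]
```

Run:
```python
from h import *
o=tool(caseM([0,0,-.435])[0],-1)
goto([.456,-.296,.16],o); st("above")
print(move_l([.456,-.296,.010],v=.12,f_stop=12)); st("down")
clamp(); st("grip")
move_l([.456,-.296,.20],v=.2); st("lift")
cv2.imwrite("pics/g.png",cv2.resize(snapshot("scene")[90:250,130:330],None,fx=3,fy=3)[:,:,::-1])
goto(rk(.078,.13),tool(RA,1)); st("over rack")
```

```text
above t 3.83 tcp [ 0.4568 -0.295   0.16  ] rack [0.1431 0.4618 0.0948] w 0.0849 gf 0.0 F [-0.3  1.2 -0.4]
False
down t 5.22 tcp [ 0.4567 -0.2965  0.0108] rack [ 0.0919  0.4633 -0.0453] w 0.0856 gf 0.0 F [0.8 0.4 0.3]
grip t 5.57 tcp [ 0.4575 -0.2959  0.0114] rack [ 0.0915  0.4626 -0.0445] w 0.0616 gf 65.4 F [ 2.1 -0.9  5.3]
lift t 6.67 tcp [ 0.4546 -0.2953  0.1983] rack [0.1581 0.4625 0.13  ] w 0.0616 gf 64.7 F [-0.5 -1.  -3. ]
over rack t 8.43 tcp [0.6063 0.1446 0.1712] rack [0.0769 0.0035 0.1307] w 0.0618 gf 64.7 F [-1.1 -0.3 -1.4]
```

View pics/g.png

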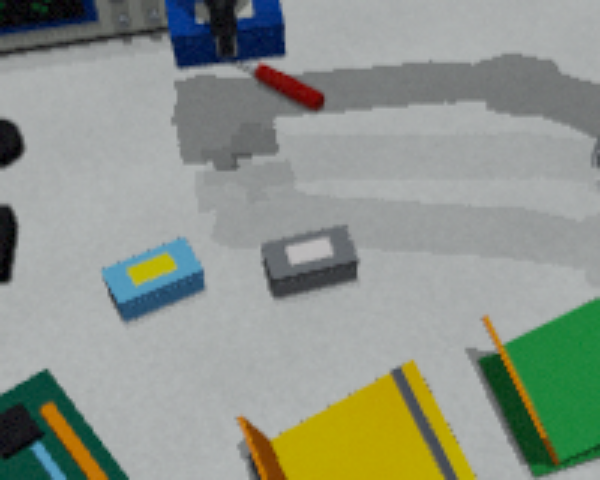

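The view shows the big case held at (225,35) in the crop, with the gripper in the middle of its length and the other cases undisturbed. Next I place it.

Run:
```python
from h import *
wait(.3); st("settled")
move_l(rk(.078,.022),v=.1); st("near")
print(move_l(rk(.078,.000),v=.02,f_stop=6)); o=st("deck")
z=(RA.T@(o["position"]-RT))[2]
move_l(rk(.078,z+.002),v=.03)
print(move_l(rk(.045,z+.002),v=.03,f_stop=6)); o=st("stop")
x=(RA.T@(o["position"]-RT))[0]
cv2.imwrite("pics/p.png",np.hstack([cv2.resize(snapshot("scene")[180:300,190:310],None,fx=3.3,fy=3.3),cv2.resize(snapshot("top")[100:220,150:270],None,fx=3.3,fy=3.3)])[:,:,::-1])
```

```text
settled t 8.73 tcp [0.6057 0.1473 0.1711] rack [0.0778 0.0009 0.1304] w 0.0618 gf 64.7 F [-0.6 -0.8 -2. ]
near t 9.97 tcp [0.5702 0.1545 0.0702] rack [ 0.0773 -0.0003  0.0231] w 0.0618 gf 64.7 F [-0.8  0.3 -2. ]
True
deck t 10.59 tcp [0.5658 0.155  0.0599] rack [0.078  0.     0.0119] w 0.0616 gf 65.4 F [1.2 0.4 4.3]
True
stop t 11.57 tcp [0.5829 0.1518 0.0539] rack [0.0596 0.0003 0.0123] w 0.0616 gf 65.7 F [ 0.7 -1.3  0.2]
```

View pics/p.png

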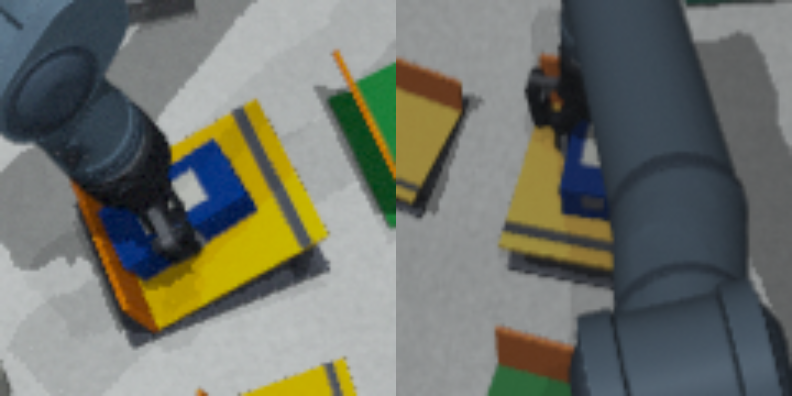

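The big case lies on the deck, mid width, near the backstop. I press it home, let go and look.

Run:
```python
from h import *
print(move_l(rk(.050,.0125),v=.02,f_stop=12)); o=st("stop"); x=(RA.T@(o["position"]-RT))[0]
print(move_l(rk(x,.005),v=.02,f_stop=6)); st("deck")
release(); st("open")
move_l(rk(x,.13),v=.15); st("up")
goto([.630,-.178,.16],tool(caseM([0,0,-.14])[0],-1)); st("above small")
ims=[snapshot(n) for n in("scene","top")]
cs=[camera_model(n) for n in("scene","top")]
o=[cv2.resize(ims[0][180:300,190:310],None,fx=3.3,fy=3.3)[:,:,::-1].copy(),cv2.resize(ims[1][100:220,150:270],None,fx=3.3,fy=3.3)[:,:,::-1].copy()]
pts=CASE["case_big"]+[.06,0,0]
for i,(l,t) in enumerate([(190,180),(150,100)]): drawp(o[i],cs[i],pts,RA,RT,l,t,3.3)
cv2.imwrite("pics/p2.png",np.hstack(o))
```

```text
True
stop t 12.0 tcp [0.5829 0.1519 0.0541] rack [0.0596 0.0002 0.0125] w 0.0621 gf 65.3 F [1.9 0.9 3.2]
True
deck t 12.21 tcp [0.5829 0.1519 0.0541] rack [0.0597 0.0002 0.0124] w 0.0618 gf 65.3 F [ 1.7 -0.9  3.9]
open t 12.57 tcp [0.5818 0.1518 0.0529] rack [0.0603 0.0005 0.011 ] w 0.0854 gf 0.0 F [0.9 0.  0.2]
up t 13.52 tcp [0.6215 0.1454 0.1634] rack [0.0602 0.0002 0.1286] w 0.0857 gf 0.0 F [-0.   0.7 -0.4]
above small t 14.74 tcp [ 0.631  -0.1747  0.1597] rack [3.000e-04 3.143e-01 1.464e-01] w 0.0854 gf 0.0 F [ 0.9  0.  -0.4]
```

View pics/p2.png

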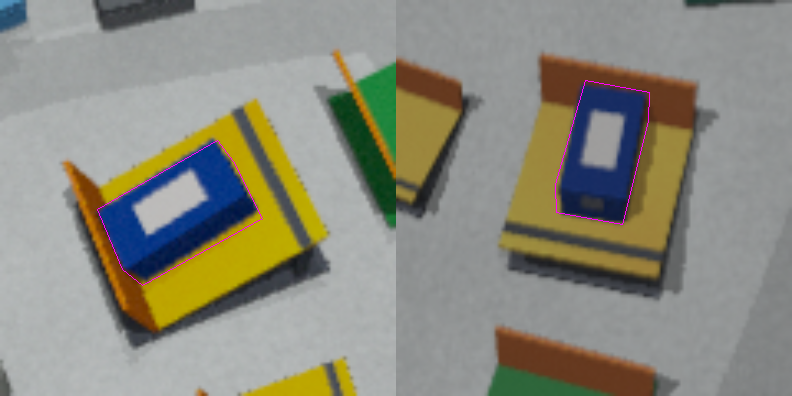

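The big case lies at the backstop, mid width, matching the magenta outline to about a pixel. Next is the small one.

Run:
```python
from h import *
print(move_l([.630,-.178,.010],v=.12,f_stop=12)); st("down")
clamp(); o=st("grip")
if .050<o["width"]<.058:
    move_l([.630,-.178,.22],v=.2); st("lift")
    goto(rk(.068,.18),tool(RA,1)); wait(.3); st("over")
    move_l(rk(.068,.073),v=.1); st("near")
    print(move_l(rk(.068,.045),v=.02,f_stop=5)); o=st("top")
    z=(RA.T@(o["position"]-RT))[2]
    move_l(rk(.068,z+.003),v=.03); st("up")
    print(move_l(rk(.035,z+.003),v=.03,f_stop=6)); o=st("stop")
cv2.imwrite("pics/q.png",np.hstack([cv2.resize(snapshot("scene")[180:300,190:310],None,fx=3.3,fy=3.3),cv2.resize(snapshot("top")[100:220,150:270],None,fx=3.3,fy=3.3)])[:,:,::-1])
```

```text
False
down t 16.24 tcp [ 0.631  -0.1783  0.0111] rack [-0.0511  0.3178  0.007 ] w 0.0855 gf 0.0 F [-0.4 -0.2 -0.6]
grip t 16.63 tcp [ 0.6312 -0.1782  0.0113] rack [-0.0512  0.3177  0.0073] w 0.0535 gf 62.3 F [ 2.  -0.4  4. ]
lift t 17.83 tcp [ 0.6286 -0.1776  0.2179] rack [0.022  0.3175 0.2005] w 0.0538 gf 61.8 F [-0.7 -0.  -2.1]
over t 19.35 tcp [0.632  0.1423 0.2147] rack [0.0676 0.0015 0.1805] w 0.0537 gf 61.8 F [-0.3 -0.  -2.6]
near t 20.57 tcp [0.5966 0.15   0.1147] rack [ 0.0674 -0.0002  0.0741] w 0.0532 gf 61.8 F [-0.8 -1.1 -1.5]
True
top t 21.34 tcp [0.591  0.1507 0.1014] rack [0.0681 0.     0.0597] w 0.0536 gf 62.3 F [ 2.  -0.7  4. ]
up t 21.65 tcp [0.5918 0.1503 0.1036] rack [0.0681 0.0002 0.0621] w 0.0539 gf 61.9 F [-0.9  0.  -1. ]
True
stop t 22.35 tcp [0.6086 0.1475 0.0966] rack [0.0497 0.0003 0.0613] w 0.0537 gf 61.8 F [-0.7  0.3 -1.3]
```

View pics/q.png

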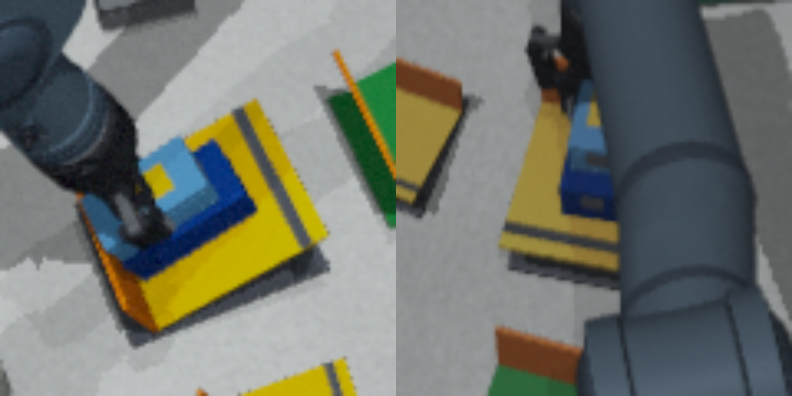

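The small case is on top, at x = 0.050, and the big one has not moved. I lower it, press it home and release.

Run:
```python
from h import *
print(move_l(rk(.0497,.050),v=.02,f_stop=5)); o=st("down"); z=(RA.T@(o["position"]-RT))[2]
print(move_l(rk(.040,z+.0005),v=.02,f_stop=8)); o=st("stop"); x=(RA.T@(o["position"]-RT))[0]
release(); st("open")
move_l(rk(x,.19),v=.15); st("up")
goto([.55,-.25,.25],tool(caseM([0,0,-.3])[0],-1)); wait(.5); st("away")
ims=[snapshot(n) for n in("scene","top")]; cs=[camera_model(n) for n in("scene","top")]
o=[cv2.resize(ims[0][180:300,190:310],None,fx=3.3,fy=3.3)[:,:,::-1].copy(),cv2.resize(ims[1][100:220,150:270],None,fx=3.3,fy=3.3)[:,:,::-1].copy()]
pts=CASE["case_small"]+[.05,0,.048]
for i,(l,t) in enumerate([(190,180),(150,100)]): drawp(o[i],cs[i],pts,RA,RT,l,t,3.3)
cv2.imwrite("pics/r.png",np.hstack(o))
```

```text
True
down t 22.69 tcp [0.6075 0.1474 0.0955] rack [0.0503 0.0005 0.0599] w 0.0536 gf 62.4 F [1.2 1.6 4.4]
True
stop t 23.01 tcp [0.6081 0.1474 0.0957] rack [0.0498 0.0004 0.0603] w 0.0537 gf 62.4 F [ 2.2 -0.1  3.7]
open t 23.43 tcp [0.6077 0.1473 0.0948] rack [0.0498 0.0006 0.0593] w 0.0856 gf 0.0 F [ 0.3  0.5 -0. ]
up t 24.45 tcp [0.651  0.1405 0.2163] rack [0.0503 0.0002 0.1885] w 0.0852 gf 0.0 F [-0.5 -0.1 -0.4]
away t 26.45 tcp [ 0.5501 -0.25    0.25  ] rack [0.0944 0.4019 0.2082] w 0.0856 gf 0.0 F [-0.  -0.1  0.4]
```

View pics/r.png

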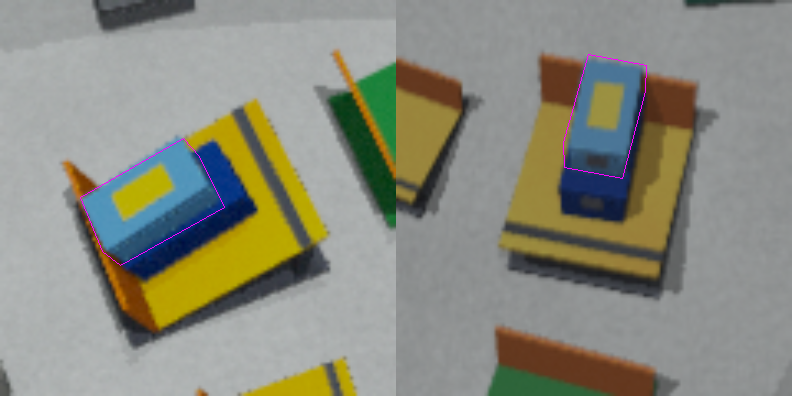

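Both cases match the expected outlines to about a pixel, and the big one's high end is where it was. I hand the job in.

```bash
python3 -c "from cell import *; print(close_job())"
```

```text
the job is handed in; nothing more can be done
None
```

I stacked the small light blue case on the large dark blue one, on the large yellow rack, both mid width and against the backstop, left the grey case untouched, and handed the job in at about 26 s; no verdict was shown.

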